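# Lock a loaded transit case with its hasp rod

## Robot

A 6-joint arm with a two-finger parallel gripper is mounted at the origin on the work surface. World frame = base frame: x ahead of the robot, y to its left, z up, the work surface at z = 0. Lengths are in m, angles in rad, forces in N, time in s.
With the tool pointing down it reaches from about 0.375 to 0.9 m from the base axis. Payload 3.1 kg.
Tool frame: the origin (TCP) lies at the centre of the arm's flange, where the gripper is bolted on; the fingertips stand 182 mm ahead of it and the grasp point (between the pads) lies 164 mm ahead of it; y points along the fingers, x is the direction in which the jaws open and shut, and the axes are right-handed (so a half turn about y gives the same grasp; the last joint's range is limited). The gripper opens to 87 mm and grips with 3 to 60 N. Pads are 19 mm wide; open, the fingers measure 117 mm over their backs; the gripper's body (75 mm by 190 mm) begins 51 mm behind the grasp point.
Start: joints at [-1.52, 0.527, 1.433, -0, 1.181, -0.178], TCP at [0.142, -0.609, 0.405] pointing down, gripper open.
Joint ranges: [-3.08, 3.08], [-0.75, 2.2], [0.22, 2.44], [-1.43, 4.57], [0, 2.65], [-2.85, 2.85]. Speed limits (rad/s): [2.79, 2.79, 3.14, 3.14, 3.14, 3.14].

## Interface

Orientations are given as a rotation vector (axis times angle).
In Python, from station import * gives the robot as it stands. The module is installed in compiled form; this text tells all that it offers.
- The arm moves only by the shell command python3 -m jog 'ROWS'. ROWS is JSON, one flat list of numbers, 7 for each row, row after row: the shift along the world's x, y, z in m, then the turn, a rotation vector about the world's x, y, z in rad, then the closure, from -1 (fully open) to 1 (shut). In form: [tx, ty, tz, wx, wy, wz, claw, tx, ty, tz, wx, wy, wz, claw, ...]. A call has 1 to 20 rows; each row shifts and turns the commanded pose from where the row before left it; what a row does not reach is not made up. A row lasts 1/8 s, in which the tool goes at most 62.5 mm and 10.7 degrees, less where a joint would pass 70% of its speed; a pose out of reach is approached as far as the arm can. A call with a gripper value outside its range is refused whole. The fingers move at their own pace and stop on an object; the grip force is fixed at half the most. Time passes only in rows, so rows that do not move let the fingers close. It gives the time, the measured TCP pose, the force and the opening at its end, in the units of the state.
- read_state(): the state, without advancing time (a new reading comes with each control period).
- snapshot(name): name is "scene" or "top"; returns (picture, depth): 480x640x3 uint8, red, green, blue; 480x640 float32, m along the optical axis (not along the pixel's ray), 0 where there is no reading.
- calibration(name): a dict with "fx", "fy", "cx", "cy" (pixels), "R" (3x3) and "t" (3): a world point X has camera coordinates R X + t. Camera axes: x right, y down, z forward; pixel columns grow to the right and rows downward; lengths in m; the calibration is good to about 2 mm. A picture is of the moment at which its call begins. calibration takes no time and is no camera call.
- job_done(): hands the job in, once; it reports no verdict.
The state is a dict: "clock": time; "joint_positions": joint angles; "joint_vel": joint speeds; "tau": joint torques, N m; "tcp_pos": TCP position; "orientation": TCP orientation; "wrist_force": force on the tool from outside, world axes, zero at the start; "wrist_torque": the same for the moment, N m; "gripper_width": finger opening in m.
Only numpy, scipy, OpenCV 4.12 (cv2) and the standard library are available. Lean on these libraries where they do the work, as an engineer would, in place of code of your own. Each camera call takes 0.05 s, during which the arm holds its last target.

## Task

Put the yellow carton upright in the open red case, close the lid, and lock it by pushing the orange-handled rod through all three hasp knuckles (from either side) until its handle is up against the outer knuckle. Let go of everything and leave the other things on the bench where they are.

Things in the scene. Friction and masses are not known exactly. Their poses are not given: they have to be found in the camera images.
- case: red open-topped case fixed to the bench, 150 (x) x 142 (y) x 95 high, walls and floor 6 thick. Origin under its centre. Lid hinged along the top +x edge (far from robot); hasp on the -x side: two steel knuckles, 34 outside, bore 18 along y, each 18 long, centred at y = -55 and +55 (outer faces at -64 and +64), bore axis at x = -93, z = 93; the lid's knuckle comes between them when shut
- bore (a point): middle of the hasp's bore axis, fixed on the case at (-93, 0, 93) of its frame; the case's y axis is the bore axis
- case_floor (a point): middle of the case's inner floor, 6 above the bench
- case_hinge (a point): middle of the lid's hinge line, on the case at (75, 0, 95) of its frame
- lid (a joint): lid angle, rad: 0 shut (level, top face 103 above the bench), 1.57 upright, stops at 1.95; starts open 1.45 to 1.75. Plate 142 wide, 8 thick, 151 from hinge to edge, plus a brass knuckle (34 outside, bore 18, 28 long, centred at y = 0) beyond the edge, to 185. Stiff hinge: stays where left, never falls; some 2 to 6 N near its edge moves it
- lid_edge (a point): middle of the lid's free edge, 151 from the hinge, mid-thickness
- carton: yellow carton 100 (x) x 60 (y) x 74 high (z) with a tan tape strip along the top, 0.18 to 0.35 kg; stands upright on the bench; origin under its centre
- rod: locking rod, 90 g, 190 long along x: aluminium shank 12 in diameter from x = -66 to +79 (last 9 tapered), square orange handle 22 x 22 from x = -110 to -65. Origin on the axis, 65 ahead of the handle's front face: fully home, it is at the middle of the bore. Starts level in the rod rest, axis 50 above the bench, pointing any way
- rod_tip (a point): tapered tip of the rod, x = +79 on its axis
- rod_grip (a point): centre of the orange handle, x = -87.5 on the rod's axis
- rest: blue rod rest fixed to the bench, base 120 x 50 x 8, two 10-thick notched posts at x = -42 and +42, open upwards, 56 high, notch floor at 44; origin under its centre, directly below the rod's origin, x along the rod; the rod's handle overhangs its -x end
- brown_a: brown cardboard carton 100 x 85 x 85 high, origin under its centre (bystander, leave alone)
- brown_b: brown cardboard carton 120 x 90 x 70 high, origin under its centre (bystander, leave alone)
- oil: white bottle, 54 across, 170 high, red cap, origin under its centre (bystander, leave alone)
- jar: clear jar, 72 across, 90 high, origin under its centre (bystander, leave alone)
- wrench: steel wrench 170 long, lying flat, near the robot (bystander, leave alone)
- tape: clear tape-core ring 90 across, 45 high, origin under its centre (bystander, leave alone)
- driver: green screwdriver 190 long, lying flat (bystander, leave alone)
Not all that is in view belongs to the job. Leave any purple look-alike of the case alone. What is shaped like the rod but black is not meant.

How it is judged:
On the way, in this order (a step that is already met when the one before it is completed fails the run):
1. the yellow carton stands upright inside the case (x of carton in the frame of case between -0.045 and 0.045 m and y of carton in the frame of case between -0.045 and 0.045 m and z of carton in the frame of case below 0.02 m and angle between carton's own z axis and vertical below 0.2 rad), for 0.2 s.
2. the lid is shut (value of joint lid below 0.05 rad), for 0.2 s.
At the end, for the whole second after the job is handed in: Carton upright in the case (within 45 mm of its centre in x and y, tilt under 0.2 rad), lid shut (under 0.05 rad), rod through all three knuckles, handle against the outer one: rod origin within 10 mm of the bore's middle, within 0.12 rad of its axis, at rest. Bystanders moved under 30 mm (all of step 1 and value of joint lid below 0.05 rad and distance between rod and bore below 0.01 m and angle between the x axis of rod and the y axis of case, either way round below 0.12 rad and linear speed of rod below 0.02 m/s); the robot touches nothing.
It fails at once if a bystander is pushed more than 30 mm (distance of any of brown_a, brown_b, oil, jar, wrench, tape, driver from where it was at the start of the episode above 0.03 m).
It also fails if it takes over 72 s, if anything falls off the work surface, if the arm or the gripper's body presses on something with over 40 N, if the wrist force passes 120 N, or if a joint passes its speed limit or range.

## Working session

There is one attempt and no reset: what is moved stays moved. The work goes in short steps, Python scripts to look and compute and a shell command to move; the robot and the scene stay as the last step left them, time stands still between calls to the robot, and variables do not carry over. Pictures are saved under pics/ and viewed, and the job is handed in when it is done.

```bash
mkdir -p pics; cat > h.py <<'E'
from station import *
import numpy as np, cv2
def snap(n,tag):
    p,d=snapshot(n); cv2.imwrite(f'pics/{tag}.png',p[:,:,::-1]); np.savez(f'pics/{tag}.npz',p=p,d=d); return p,d
def world(n,d,u,v,w=1):
    c=calibration(n); R=np.array(c['R']);t=np.array(c['t'])
    z=np.median([x for x in d[v-w:v+w+1,u-w:u+w+1].ravel() if x>0])
    return R.T@(np.array([(u-c['cx'])/c['fx']*z,(v-c['cy'])/c['fy']*z,z])-t)
def cloud(n,d):
    c=calibration(n); R=np.array(c['R']);t=np.array(c['t'])
    v,u=np.mgrid[0:480,0:640]
    P=np.stack([(u-c['cx'])/c['fx']*d,(v-c['cy'])/c['fy']*d,d],-1)-t
    return P@R
def pix(n,X):
    c=calibration(n); q=np.array(c['R'])@np.array(X)+np.array(c['t']); return q[0]/q[2]*c['fx']+c['cx'],q[1]/q[2]*c['fy']+c['cy']
def crop(tag,u0,v0,u1,v1,s,out):
    p=np.load(f'pics/{tag}.npz')['p'][v0:v1,u0:u1,::-1]
    cv2.imwrite(f'pics/{out}.png',cv2.resize(p,None,fx=s,fy=s,interpolation=cv2.INTER_CUBIC))
E
python3 - <<'E'
from h import *
snap('scene','s0');snap('top','t0')
for n in('scene','top'):
    c=calibration(n);R=np.array(c['R']);print(n,c['fx'],-R.T@np.array(c['t']),R.round(2).tolist())
print(read_state())
E
```

```text
scene 596.3922820421884 [ 1.40672965 -0.33592834  1.47623161] [[0.36, 0.93, -0.01], [0.77, -0.3, -0.57], [-0.53, 0.2, -0.82]]
top 621.6544639470685 [ 0.31143284 -0.00644114  1.5578576 ] [[-0.02, -1.0, -0.02], [-0.99, 0.02, -0.11], [0.11, 0.02, -0.99]]
{'clock': 0.1, 'joint_positions': array([-1.52050655e+00,  5.28412827e-01,  1.43380013e+00,  2.60172866e-05,
        1.18139403e+00, -1.78520661e-01]), 'joint_vel': array([ 0.00132535, -0.00068212, -0.00114328, -0.00039441, -0.00143285,
        0.0014532 ]), 'tau': array([-1.48937743e-04, -4.40984166e+01, -1.77150893e+01,  6.34233607e-02,
        5.33884973e-02, -5.77131959e-05]), 'tcp_pos': array([ 0.14176506, -0.60838915,  0.40383652]), 'orientation': array([-1.30719915,  1.03986858, -1.03767651]), 'wrist_force': array([-0.81149038, -0.17022191,  0.32709729]), 'wrist_torque': array([0.01269905, 0.05407813, 0.02000108]), 'gripper_width': 0.08712890706118473}
```

View pics/s0.png

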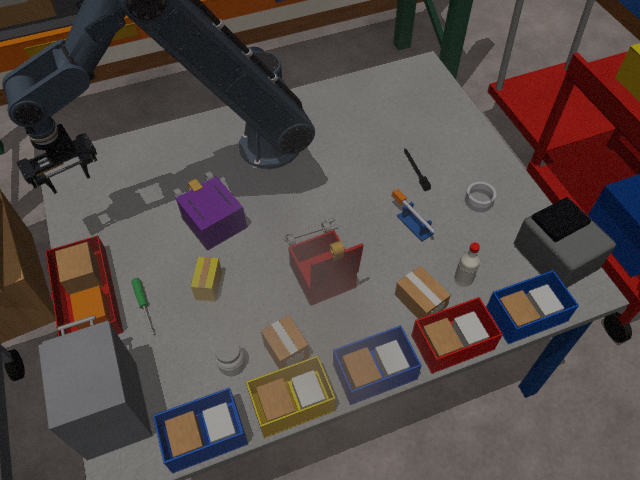

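View pics/t0.png

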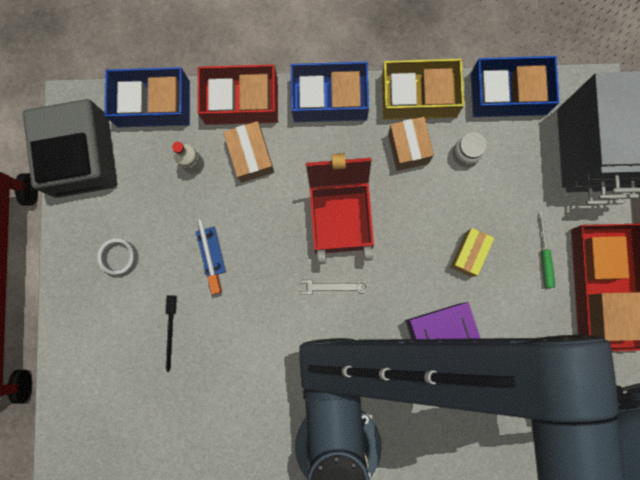

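Top view: the red case is at (341,218), with its knuckles at (321,256) and (369,254). The yellow carton is at (474,252) and the blue rest with the orange-handled rod at (207,255). The black rod-like thing at (170,332) and the purple case at (445,322) are decoys. Enlarging to confirm.

```bash
python3 - <<'E'
from h import *
crop('t0',180,150,500,310,2.5,'c0')
crop('t0',180,200,250,310,6,'c1')
crop('t0',295,145,385,275,5,'c2')
z=np.load('pics/t0.npz');p=z['p'].astype(int);d=z['d'];C=cloud('top',d)
hsv=cv2.cvtColor(z['p'],cv2.COLOR_RGB2HSV);H,S,V=hsv[...,0].astype(int),hsv[...,1],hsv[...,2]
v,u=np.mgrid[0:480,0:640]
def box(a,b,c,e): return (u>a)&(u<c)&(v>b)&(v<e)&(d>0)
m=box(445,220,505,285)&(C[...,2]>.065)
P=C[m];print('carton top',m.sum(),np.median(P[:,2]),cv2.minAreaRect(P[:,:2].astype(np.float32)))
m=box(185,265,235,305)&(H<15)&(S>150)&(C[...,2]>.045)
P=C[m];print('handle',m.sum(),np.median(P[:,2]),cv2.minAreaRect(P[:,:2].astype(np.float32)),P.mean(0))
m=box(185,205,235,305)&(C[...,2]>.046)&(C[...,2]<.075)
P=C[m];print('rod',m.sum(),cv2.minAreaRect(P[:,:2].astype(np.float32)))
l=cv2.fitLine(P[:,:2].astype(np.float32),cv2.DIST_HUBER,0,.001,.001).ravel();print(l,np.degrees(np.arctan2(l[1],l[0])))
m=box(295,190,385,275)&(C[...,2]>.085)&(C[...,2]<.115)
P=C[m];print('caserim',m.sum(),cv2.minAreaRect(P[:,:2].astype(np.float32)))
m=m&(H<8)|m&(H>172);m&=S>150
P=C[m];r=cv2.minAreaRect(P[:,:2].astype(np.float32));print('red rim',m.sum(),r,np.median(P[:,2]))
E
```

```text
carton top 1079 0.07493012186459812 ((0.46061843633651733, -0.3362697958946228), (0.06110941991209984, 0.10240452736616135), 63.57184982299805)
handle 169 0.06064688740537294 ((0.3968753218650818, 0.2906439006328583), (0.0429324172437191, 0.022554615512490273), 13.237149238586426) [0.39675426 0.28943524 0.06019466]
rod 557 ((0.46708792448043823, 0.3062620162963867), (0.18790210783481598, 0.035115256905555725), 12.613965034484863)
[0.97308207 0.23045899 0.4546901  0.30360755] 13.324096
caserim 693 ((0.5278540849685669, -0.022125601768493652), (0.17555496096611023, 0.14247360825538635), 3.002441644668579)
red rim 417 ((0.544971227645874, -0.02125653624534607), (0.14200404286384583, 0.1403452306985855), 3.3162522315979004) 0.0952763699842964
```

View pics/c0.png

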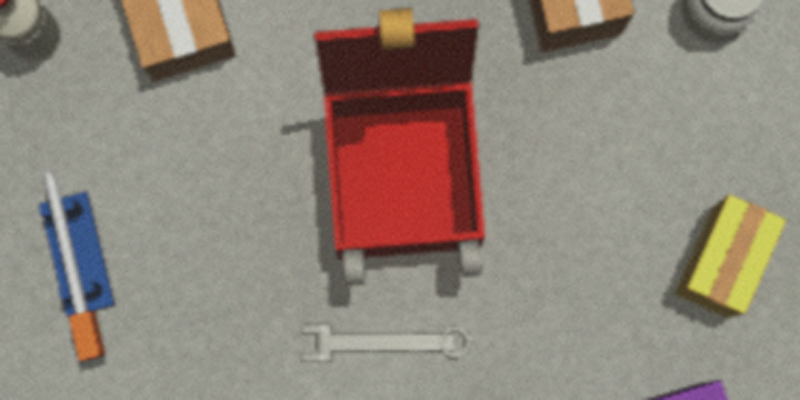

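View pics/c2.png

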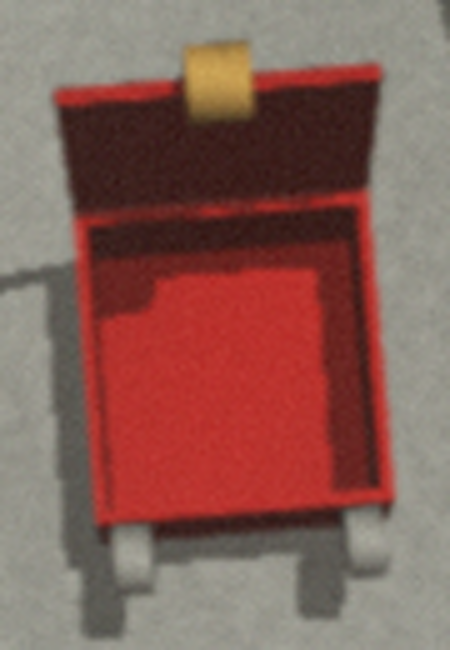

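View pics/c1.png

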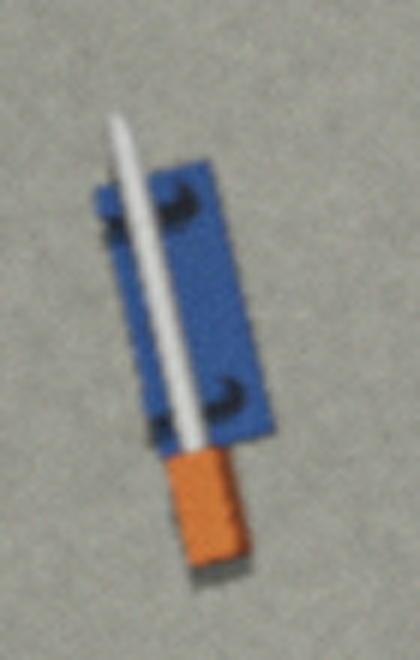

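c0, c1 and c2 confirm the targets. The rod with the orange handle lies in the blue rest, its handle at the near (−x) end. The carton is yellow with a tan strip, and the case is open with two steel knuckles on the near side. Next I'll refine the case and lid poses and work out the tool frame.

```bash
python3 - <<'E'
from h import *
from scipy.spatial.transform import Rotation as Ro
s=read_state();R=Ro.from_rotvec(s['orientation']).as_matrix();print(R.round(3));print('jaw yaw',np.degrees(np.arctan2(R[1,0],R[0,0])), 'grasp',s['tcp_pos']+.164*R[:,1])
z=np.load('pics/t0.npz');d=z['d'];C=cloud('top',d)
hsv=cv2.cvtColor(z['p'],cv2.COLOR_RGB2HSV);H,S=hsv[...,0].astype(int),hsv[...,1]
v,u=np.mgrid[0:480,0:640]
b=(u>295)&(v>145)&(u<385)&(v<275)&(d>0)
a=np.radians(3.1);ex=np.array([np.cos(a),np.sin(a)]);ey=np.array([-ex[1],ex[0]]);o=np.array([.5495,-.021])
L=np.stack([(C[...,:2]-o)@ex,(C[...,:2]-o)@ey,C[...,2]],-1)
# knuckles
m=b&(L[...,2]>.1)&(L[...,0]<-.08)
for sg in(-1,1):
    P=L[m&(L[...,1]*sg>0)];print('knuckle',len(P),P[:,1].min(),P[:,1].max(),P[:,0].min(),P[:,0].max(),P[:,2].max(),P[P[:,2]>.107].mean(0))
for sg in(-1,1):
    for x0,x1 in((-.07,-.02),(-.02,.03),(.03,.07)):
        P=L[b&(abs(L[...,2]-.095)<.006)&(L[...,1]*sg>.055)&(L[...,0]>x0)&(L[...,0]<x1)];print('side',sg,x0,len(P),P[:,1].mean(),P[:,1].min(),P[:,1].max(),P[:,2].mean())
P=L[b&(abs(L[...,2]-.095)<.006)&(L[...,0]<-.06)&(L[...,0]>-.08)&(abs(L[...,1])<.04)];print('front',len(P),P[:,0].mean(),P[:,2].mean())
P=L[b&(L[...,2]>.12)];print('lid pts',len(P),P.max(0),P.min(0))
P=P[(abs(P[:,1])>.03)]
l=np.polyfit(P[:,2],P[:,0],1);print('lid x=',l,'angle',np.pi/2-np.arctan(-l[0])*-1 )
E
```

```text
[[ 0.227 -0.     0.974]
 [-0.974  0.002  0.227]
 [-0.002 -1.     0.   ]]
jaw yaw -76.89067304629066 grasp [ 0.14175239 -0.60805902  0.23983685]
knuckle 89 -0.06335174720002269 -0.0457523569305389 -0.10838371464314965 -0.08019580238769919 0.1164120953546065 [-0.09382109 -0.0549918   0.11079206]
knuckle 92 0.04646743507313716 0.06390096008317514 -0.10936998530640046 -0.08034174171846854 0.1155236652787517 [-0.09230985  0.05465874  0.10984812]
side -1 -0.07 59 -0.06724623108212283 -0.0708744912559569 -0.0561795400700187 0.09441544353350662
side -1 -0.02 52 -0.06759258359956244 -0.07087582705104932 -0.06457695208776046 0.09547816636107052
side -1 0.03 41 -0.06747530611605966 -0.07066451177271973 -0.056154425162233845 0.09503990070716106
side 1 -0.07 55 0.06760589109932308 0.05539602117601096 0.07097379003226065 0.0952390689686431
side 1 -0.02 50 0.06806359784885954 0.06498284319587165 0.07121262874325363 0.09511765206426691
side 1 0.03 42 0.06786336331117968 0.05948049652600981 0.07117751474322888 0.09516141462181092
front 88 -0.07184596226965158 0.09522881655679744
lid pts 1479 [0.10716548 0.0710292  0.28509066] [ 0.07358038 -0.07056813  0.1200064 ]
lid x= [0.12540569 0.06214293] angle 1.4460419025790576
```

```bash
python3 -m jog '[0.04,0.034,0,0,0,-0.086,-1, 0.04,0.034,0,0,0,-0.086,-1, 0.04,0.034,0,0,0,-0.086,-1, 0.04,0.034,0,0,0,-0.086,-1, 0.04,0.034,0,0,0,-0.086,-1, 0.04,0.034,0,0,0,-0.086,-1, 0.04,0.034,0,0,0,-0.086,-1, 0.039,0.034,0,0,0,-0.087,-1, 0,0,0,0,0,0,-1, 0,0,0,0,0,0,-1]'
cat >> h.py <<'E'
from scipy.spatial.transform import Rotation as Ro
def st():
    s=read_state();R=Ro.from_rotvec(s['orientation']).as_matrix();g=s['tcp_pos']+.164*R[:,1]
    print('t',s['clock'],'grasp',g.round(4),'jawyaw',np.degrees(np.arctan2(R[1,0],R[0,0])).round(2),'app',R[:,1].round(3),'F',s['wrist_force'].round(1),'w',round(s['gripper_width'],4),'q',s['joint_positions'].round(2)); return s,R,g
E
python3 - <<'E'
from h import *
st()
snap('scene','s1');crop('s1',120,180,320,330,4,'c3')
print(pix('scene',[.4606,-.3363,.055]))
E
```

```text
clock: 1.35
tcp_pos: [0.4606, -0.3367, 0.4044]
orientation: [-0.957, 1.539, -1.538]
wrist_force: [-0.1, 0.1, -0.3]
gripper_width: 0.0868
t 1.35 grasp [ 0.4604 -0.3367  0.2404] jawyaw -116.29 app [-0.001  0.    -1.   ] F [-0.1  0.1 -0.3] w 0.0868 q [-0.83  0.45  1.57 -0.    1.12  1.2 ]
(np.float64(205.00304980971072), np.float64(274.4956951470384))
```

View pics/c3.png

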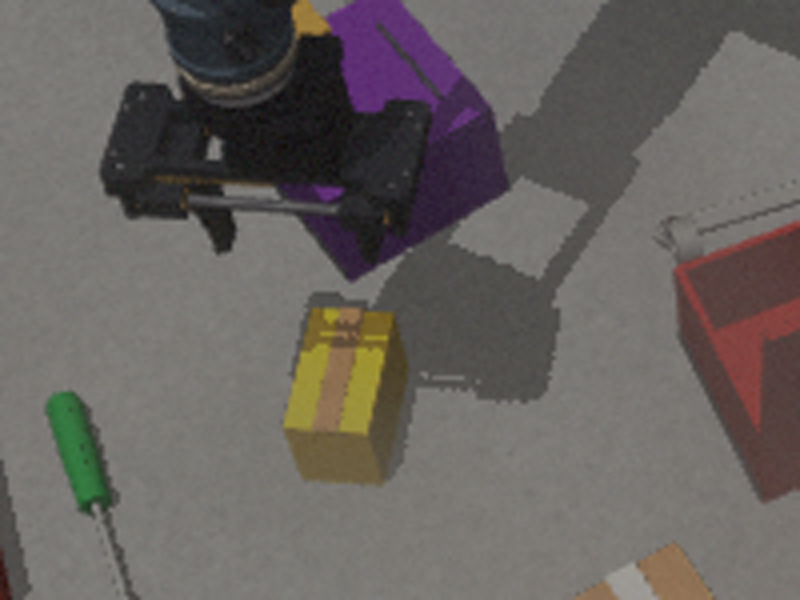

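```bash
python3 - <<'E'
from h import *
z=np.load('pics/t0.npz');C=cloud('top',z['d']);hsv=cv2.cvtColor(z['p'],cv2.COLOR_RGB2HSV)
v,u=np.mgrid[0:480,0:640]
m=(hsv[...,0]>125)&(hsv[...,0]<160)&(hsv[...,1]>80)&(u>380)&(u<500)&(v>280)&(v<345)&(C[...,2]>.05)
P=C[m]-[.4606,-.3363,0];a=np.radians(63.7);j=P[:,0]*np.cos(a)+P[:,1]*np.sin(a);k=-P[:,0]*np.sin(a)+P[:,1]*np.cos(a)
i=(abs(j)<.12)
print(m.sum(),P[:,2].max(),k[i].min(),j[k<.1].tolist()[:5], C[m][:,0].max())
E
```

```text
1842 1.5578575961272771 0.12277981410669439 [] 0.3369808298963343
```

```bash
python3 -m jog '[0,0,-0.045,0,0,0,-1, 0,0,-0.045,0,0,0,-1, 0,0,-0.045,0,0,0,-1, 0,0,-0.03,0,0,0,-1, 0,0,-0.02,0,0,0,-1, 0,0,0,0,0,0,1, 0,0,0,0,0,0,1, 0,0,0,0,0,0,1, 0,0,0,0,0,0,1, 0,0,0,0,0,0,1, 0,0,0,0,0,0,1]'; python3 -c "
from h import *
st()"
```

```text
clock: 2.78
tcp_pos: [0.461, -0.3371, 0.2209]
orientation: [-0.955, 1.538, -1.541]
wrist_force: [-1.9, -0.5, 6.5]
gripper_width: 0.0594
t 2.775 grasp [ 0.4612 -0.3374  0.0569] jawyaw -116.36 app [ 0.001 -0.002 -1.   ] F [-1.9 -0.5  6.5] w 0.0594 q [-0.83  0.72  1.7  -0.    0.71  1.2 ]
```

```bash
python3 -m jog '[0,0,0.03,0,0,0,1, 0,0,0.04,0,0,0,1, 0,0,0.04,0,0,0,1, 0,0,0.04,0,0,0,1, 0.01,0.03,0,0,0,0.05,1, 0.012,0.045,0,0,0,0.073,1, 0.012,0.045,0,0,0,0.073,1, 0.012,0.045,0,0,0,0.073,1, 0.012,0.045,0,0,0,0.073,1, 0.012,0.045,0,0,0,0.073,1, 0.008,0.036,0,0,0,0.06,1, 0.005,0.025,0,0,0,0.038,1, 0,0,0,0,0,0,1, 0,0,0,0,0,0,1]'; python3 -c "
from h import *
s,R,g=st()
snap('scene','s2');crop('s2',220,120,420,320,3,'c4')
a=np.radians(3.1);print((g[:2]-[.5495,-.021])@np.array([[np.cos(a),-np.sin(a)],[np.sin(a),np.cos(a)]]))"
```

```text
clock: 4.53
tcp_pos: [0.5435, -0.0209, 0.3694]
orientation: [-1.235, 1.171, -1.17]
wrist_force: [0.2, 0.1, -2.4]
gripper_width: 0.0597
t 4.525 grasp [ 0.5434 -0.0209  0.2054] jawyaw -86.97 app [-0.001 -0.    -1.   ] F [ 0.2  0.1 -2.4] w 0.0597 q [-0.24  0.47  1.67 -0.    1.    1.27]
[-0.00612819  0.00041915]
```

View pics/c4.png

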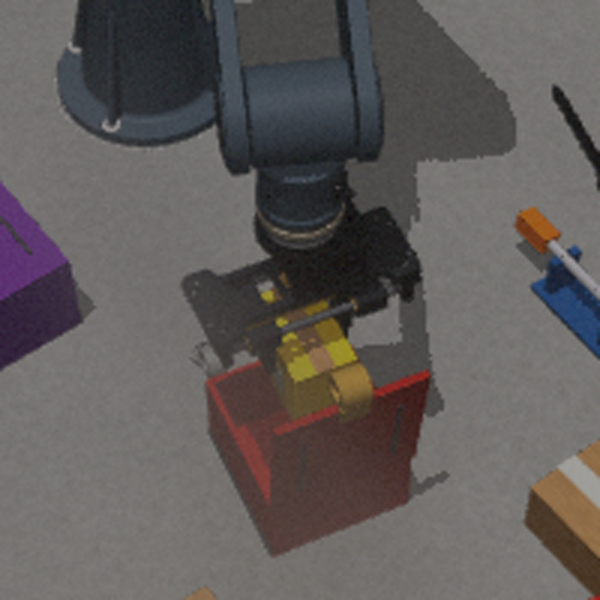

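```bash
python3 -m jog '[0,0,-0.03,0,0,0,1, 0,0,-0.035,0,0,0,1, 0,0,-0.03,0,0,0,1, 0,0,-0.025,0,0,0,1, 0,0,-0.013,0,0,0,1, 0,0,-0.008,0,0,0,1, 0,0,0,0,0,0,1, 0,0,0,0,0,0,1]'; python3 -c "
from h import *
st()"
```

```text
clock: 5.58
tcp_pos: [0.5441, -0.0208, 0.2295]
orientation: [-1.233, 1.169, -1.171]
wrist_force: [0.0, -0.1, -2.1]
gripper_width: 0.0602
t 5.575 grasp [ 0.5444 -0.0209  0.0655] jawyaw -86.98 app [ 0.002 -0.    -1.   ] F [ 0.  -0.1 -2.1] w 0.0602 q [-0.24  0.69  1.77  0.    0.68  1.27]
```

```bash
python3 -m jog '[0,0,-0.003,0,0,0,1, 0,0,0,0,0,0,1, 0,0,0,0,0,0,-0.4, 0,0,0,0,0,0,-0.6, 0,0,0,0,0,0,-0.6, 0,0,0.02,0,0,0,-0.6, 0,0,0.04,0,0,0,-0.6, 0,0,0.05,0,0,0,-0.6, 0,0,0.05,0,0,0,-0.6, 0,0,0.05,0,0,0,-0.6, 0,0,0.05,0,0,0,0, 0,0,0.04,0,0,0,1, 0,0,0,0,0,0,1]'; python3 -c "
from h import *
st()
snap('scene','s3');crop('s3',220,160,420,320,3,'c5')
snap('top','t3');crop('t3',270,130,420,300,3,'c6')"
```

```text
clock: 7.2
tcp_pos: [0.5441, -0.0207, 0.5294]
orientation: [-1.229, 1.163, -1.176]
wrist_force: [-0.1, 0.3, -1.0]
gripper_width: 0.0473
t 7.2 grasp [ 0.5455 -0.021   0.3654] jawyaw -86.97 app [ 0.008 -0.002 -1.   ] F [-0.1  0.3 -1. ] w 0.0473 q [-0.24  0.29  1.47  0.    1.38  1.27]
```

View pics/c5.png

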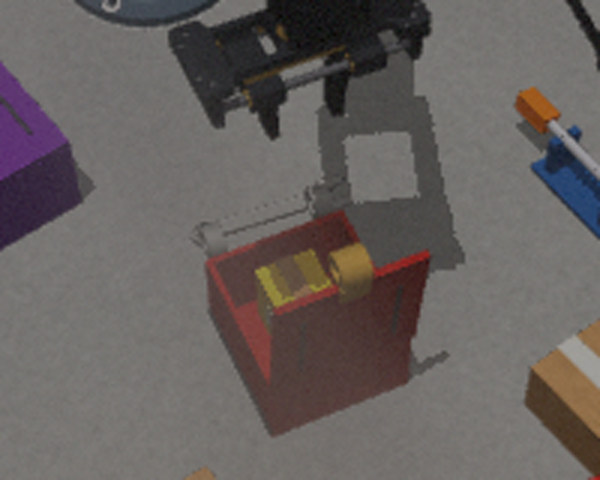

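View pics/c6.png

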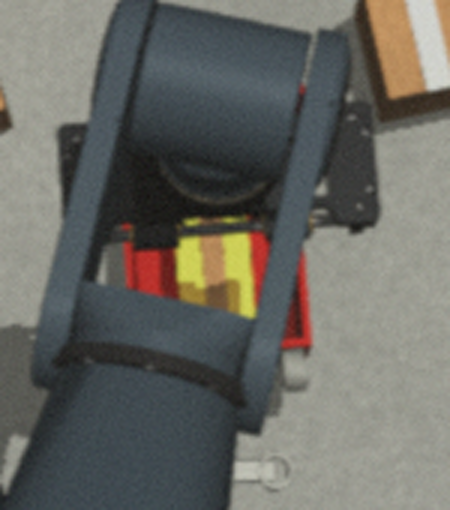

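Carton is standing in the case: its yellow top shows at c5 (295,275), level and central. Next I go behind the lid with the fingers shut.

```bash
python3 -m jog '[0.03,0.002,0,0,0,0,1, 0.04,0.002,0,0,0,0,1, 0.04,0.002,0,0,0,0,1, 0.03,0.002,0,0,0,0,1, 0.015,0,0,0,0,0,1, 0,0,-0.04,0,0,0,1, 0,0,-0.04,0,0,0,1, 0,0,-0.035,0,0,0,1, 0,0,0,0,0,0,1, 0,0,0,0,0,0,1]'; python3 -c "
from h import *
s,R,g=st()
snap('scene','s4');crop('s4',220,120,420,320,3,'c7')
a=np.radians(3.1);print((g[:2]-[.5495,-.021])@np.array([[np.cos(a),-np.sin(a)],[np.sin(a),np.cos(a)]]),'tip z',g[2]-.018)"
```

```text
clock: 8.55
tcp_pos: [0.6991, -0.0128, 0.4108]
orientation: [-1.234, 1.17, -1.17]
wrist_force: [0.1, -0.3, 0.7]
gripper_width: 0.0006
t 8.55 grasp [ 0.6991 -0.0128  0.2468] jawyaw -86.98 app [ 0.  0. -1.] F [ 0.1 -0.3  0.7] w 0.0006 q [-0.18  0.63  1.22  0.    1.29  1.34]
[1.49837177e-01 1.34120264e-04] tip z 0.22881583855736495
```

View pics/c7.png

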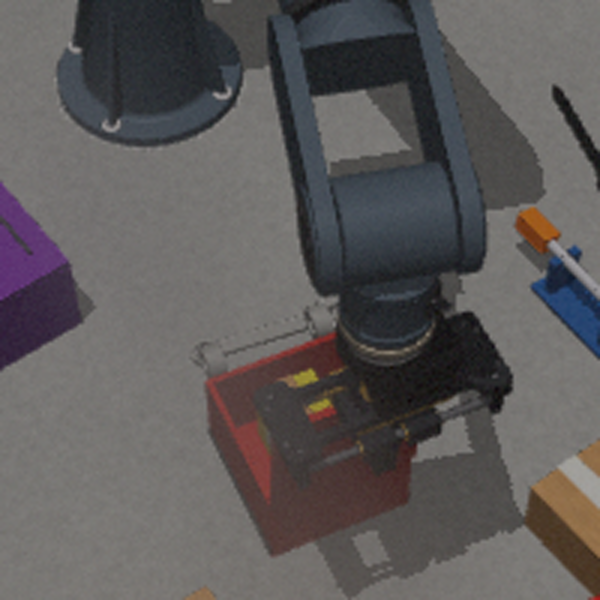

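```bash
python3 -m jog '[-0.022,-0.001,0,0,0,0,1, -0.022,-0.001,0,0,0,0,1, -0.022,-0.001,0,0,0,0,1, -0.016,-0.001,-0.002,0,0,0,1, -0.016,-0.001,-0.003,0,0,0,1, -0.015,-0.001,-0.006,0,0,0,1, -0.015,-0.001,-0.007,0,0,0,1, 0,0,0,0,0,0,1]'; python3 -c "
from h import *
s,R,g=st()
snap('scene','s5');crop('s5',220,120,420,320,3,'c8')
a=np.radians(3.1);print((g[:2]-[.5495,-.021])@np.array([[np.cos(a),-np.sin(a)],[np.sin(a),np.cos(a)]]),'tip z',g[2]-.018)"
```

```text
clock: 9.6
tcp_pos: [0.5706, -0.0198, 0.3945]
orientation: [-1.232, 1.168, -1.172]
wrist_force: [-0.1, 0.6, -0.2]
gripper_width: 0.0004
t 9.6 grasp [ 0.5711 -0.0199  0.2305] jawyaw -86.99 app [ 0.003 -0.001 -1.   ] F [-0.1  0.6 -0.2] w 0.0004 q [-0.23  0.47  1.58 -0.    1.09  1.29]
[ 2.15842800e-02 -4.92319875e-05] tip z 0.21251829264804117
```

View pics/c8.png

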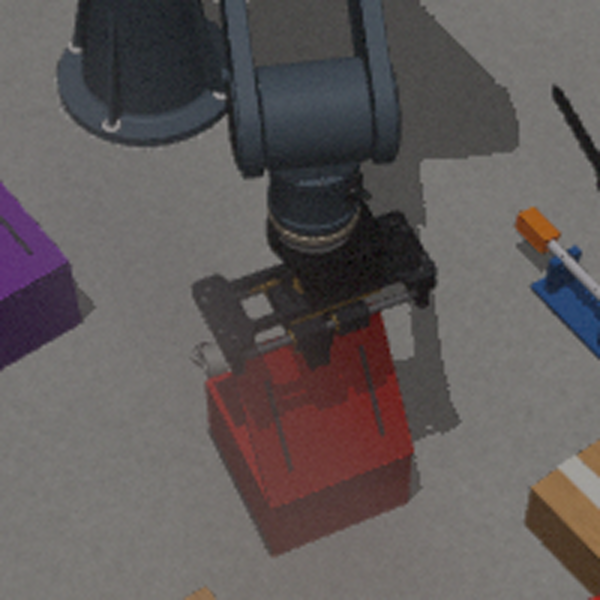

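```bash
python3 -m jog '[-0.013,-0.001,-0.010,0,0,0,1, -0.013,-0.001,-0.011,0,0,0,1, -0.010,0,-0.013,0,0,0,1, -0.010,-0.001,-0.013,0,0,0,1, -0.007,0,-0.014,0,0,0,1, -0.007,-0.001,-0.014,0,0,0,1, -0.003,0,-0.014,0,0,0,1, -0.003,0,-0.012,0,0,0,1, 0,0,0,0,0,0,1]'; python3 -c "
from h import *
s,R,g=st()
a=np.radians(3.1);print((g[:2]-[.5495,-.021])@np.array([[np.cos(a),-np.sin(a)],[np.sin(a),np.cos(a)]]),'tip z',g[2]-.018)"
```

```text
clock: 10.78
tcp_pos: [0.505, -0.0237, 0.2913]
orientation: [-1.234, 1.171, -1.169]
wrist_force: [-0.8, 0.1, -0.1]
gripper_width: 0.0006
t 10.775 grasp [ 0.5048 -0.0236  0.1273] jawyaw -86.98 app [-0.001  0.    -1.   ] F [-0.8  0.1 -0.1] w 0.0006 q [-0.27  0.55  1.83  0.    0.76  1.25]
[-0.04479307 -0.00017537] tip z 0.1092970344912406
```

```bash
python3 -m jog '[0,0,-0.004,0,0,0,1, 0,0,-0.004,0,0,0,1, 0,0,0,0,0,0,1]';python3 -c "
from h import *
s,R,g=st()
print('tip z',g[2]-.018)"
```

```text
clock: 11.15
tcp_pos: [0.5049, -0.0237, 0.2855]
orientation: [-1.233, 1.169, -1.171]
wrist_force: [-3.7, 1.1, 13.7]
gripper_width: 0.0004
t 11.15 grasp [ 0.505  -0.0237  0.1215] jawyaw -86.96 app [ 0.001 -0.    -1.   ] F [-3.7  1.1 13.7] w 0.0004 q [-0.27  0.56  1.84 -0.    0.75  1.25]
tip z 0.1034629620630478
```

```bash
python3 -m jog '[0,0,0.04,0,0,0,1, 0,0,0.05,0,0,0,1, 0,0,0.06,0,0,0,1, -0.006,0.0174,0,0,0,0.1845,1, -0.006,0.0174,0,0,0,0.1845,0, -0.006,0.0174,0,0,0,0.1845,-1, -0.006,0.0174,0,0,0,0.1845,-1, -0.006,0.0174,0,0,0,0.1845,-1, -0.006,0.0174,0,0,0,0.1845,-1, -0.006,0.0174,0,0,0,0.1845,-1, -0.006,0.0174,0,0,0,0.1845,-1, -0.006,0.0174,0,0,0,0.1845,-1, -0.006,0.0174,0,0,0,0.1845,-1, -0.006,0.0174,0,0,0,0.1845,-1, -0.006,0.0174,0,0,0,0.1845,-1, -0.006,0.0174,0,0,0,0.1845,-1, -0.006,0.0174,0,0,0,0.1845,-1, -0.006,0.0174,0,0,0,0.1845,-1, -0.006,0.0174,0,0,0,0.1845,-1, -0.006,0.0174,0,0,0,0.1845,-1, 0,0,0,0,0,0,-1]';python3 -c "
from h import *
s,R,g=st()
snap('top','t6');snap('scene','s6');crop('s6',270,170,470,320,3,'c9')
D=np.load('pics/s6.npz')['d'];C=cloud('scene',D)
a=np.radians(3.1);L=(C[...,:2]-[.5495,-.021])@np.array([[np.cos(a),-np.sin(a)],[np.sin(a),np.cos(a)]])
m=(abs(L[...,0])<.06)&(abs(L[...,1])<.06)&(D>0);print(m.sum(),np.polyfit(L[...,0][m],C[...,2][m],1),np.median(C[...,2][m]))"
```

```text
t 11.15 grasp [ 0.505  -0.0237  0.1215] jawyaw -86.96 app [ 0.001 -0.    -1.   ] F [-3.7  1.1 13.7] w 0.0004 q [-0.27  0.56  1.84 -0.    0.75  1.25]
4890 [-2.37815967  0.24036744] 0.27729558041194646validation failed for argument at $...
```

View pics/c9.png

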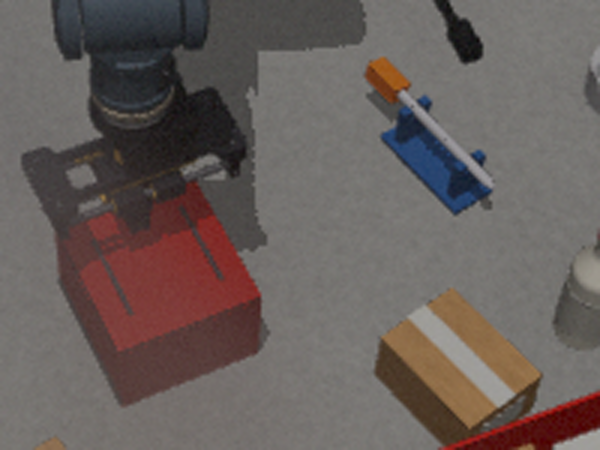

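View pics/t6.png

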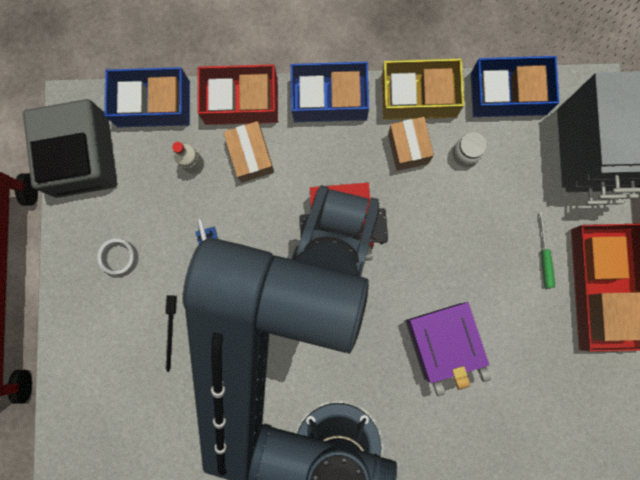

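The call was refused because it had 21 rows, and nothing moved. I'll split it.

```bash
python3 -m jog '[0,0,0.04,0,0,0,1, 0,0,0.05,0,0,0,1, 0,0,0.06,0,0,0,1, -0.006,0.0174,0,0,0,0.1845,1, -0.006,0.0174,0,0,0,0.1845,0, -0.006,0.0174,0,0,0,0.1845,-1, -0.006,0.0174,0,0,0,0.1845,-1, -0.006,0.0174,0,0,0,0.1845,-1, -0.006,0.0174,0,0,0,0.1845,-1, -0.006,0.0174,0,0,0,0.1845,-1]'
python3 -m jog '[-0.006,0.0174,0,0,0,0.1845,-1, -0.006,0.0174,0,0,0,0.1845,-1, -0.006,0.0174,0,0,0,0.1845,-1, -0.006,0.0174,0,0,0,0.1845,-1, -0.006,0.0174,0,0,0,0.1845,-1, -0.006,0.0174,0,0,0,0.1845,-1, -0.006,0.0174,0,0,0,0.1845,-1, -0.006,0.0174,0,0,0,0.1845,-1, -0.006,0.0174,0,0,0,0.1845,-1, -0.006,0.0174,0,0,0,0.1845,-1, -0.006,0.0174,0,0,0,0.1845,-1, 0,0,0,0,0,0,-1, 0,0,0,0,0,0,-1]';python3 -c "
from h import *
s,R,g=st()
snap('scene','s7');crop('s7',270,130,470,320,3,'c10')
D=np.load('pics/s7.npz')['d'];C=cloud('scene',D)
a=np.radians(3.1);L=(C[...,:2]-[.5495,-.021])@np.array([[np.cos(a),-np.sin(a)],[np.sin(a),np.cos(a)]])
m=(abs(L[...,0])<.06)&(abs(L[...,1])<.06)&(D>0)&(C[...,2]<.13);print(m.sum(),np.polyfit(L[...,0][m],C[...,2][m],1),np.median(C[...,2][m]))"
```

```text
clock: 12.5
tcp_pos: [0.4625, 0.0987, 0.4338]
orientation: [-1.564, 0.173, -0.173]
wrist_force: [0.8, -0.5, 1.0]
gripper_width: 0.0525
clock: 14.12
tcp_pos: [0.3968, 0.2892, 0.4337]
orientation: [-1.092, -1.376, 1.377]
wrist_force: [-0.4, 0.2, 0.1]
gripper_width: 0.0871
t 14.125 grasp [0.3969 0.2892 0.2697] jawyaw 103.17 app [ 0. -0. -1.] F [-0.4  0.2  0.1] w 0.0871 q [ 0.4   0.31  1.73 -0.    1.11 -1.4 ]
1551 [0.00032896 0.10182292] 0.10180265191067
```

View pics/c10.png

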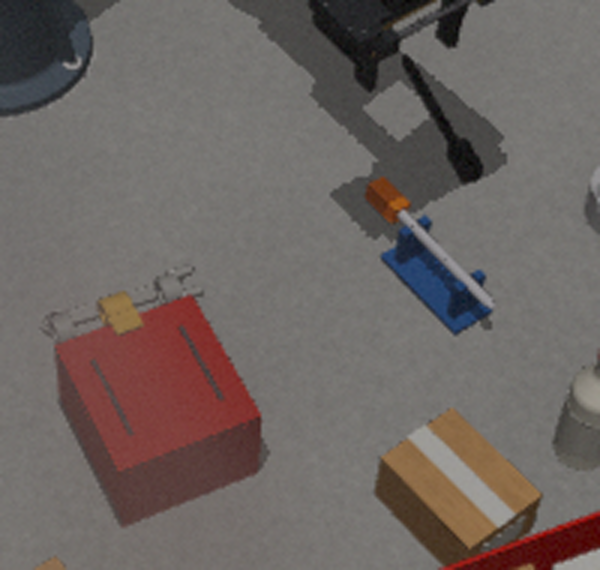

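Lid is flat and shut: its top slope is about 0 and z is 0.102, with the brass knuckle at c10 (120,312) between the steel ones. Grasping the orange handle next.

```bash
python3 -m jog '[-0.004,0.001,-0.04,0,0,0,-1, 0,0,-0.05,0,0,0,-1, 0,0,-0.05,0,0,0,-1, 0,0,-0.04,0,0,0,-1, 0,0,-0.025,0,0,0,-1, 0,0,-0.014,0,0,0,-1, 0,0,0,0,0,0,-1, 0,0,0,0,0,0,1, 0,0,0,0,0,0,1, 0,0,0,0,0,0,1, 0,0,0,0,0,0,1, 0,0,0,0,0,0,1, 0,0,0,0,0,0,1, 0,0,0,0,0,0,1]'; python3 -c "
from h import *
st()"
```

```text
clock: 15.92
tcp_pos: [0.3927, 0.2905, 0.2147]
orientation: [-1.09, -1.378, 1.378]
wrist_force: [0.0, 0.0, 0.8]
gripper_width: 0.0252
t 15.925 grasp [0.3927 0.2905 0.0507] jawyaw 103.31 app [-0. -0. -1.] F [0.  0.  0.8] w 0.0252 q [ 0.41  0.68  1.92 -0.    0.55 -1.4 ]
```

```bash
python3 -m jog '[0,0,0,0,0,0,1, 0,0,0,0,0,0,1]'; python3 -m jog '[0,0,0.02,0,0,0,1, 0,0,0.04,0,0,0,1, 0,0,0.04,0,0,0,1, 0,0,0.03,0,0,0,1, 0,0,0,0,0,0,1, 0,0,0,0,0,0,1]'; python3 -c "
from h import *
st();snap('scene','s8');crop('s8',350,120,470,270,4,'c11')"
```

```text
clock: 16.18
tcp_pos: [0.3927, 0.2904, 0.2147]
orientation: [-1.09, -1.378, 1.378]
wrist_force: [-0.0, -0.7, -0.2]
gripper_width: 0.0222
clock: 16.92
tcp_pos: [0.3923, 0.2903, 0.3441]
orientation: [-1.089, -1.377, 1.379]
wrist_force: [-0.8, -0.6, -1.1]
gripper_width: 0.0219
t 16.925 grasp [0.392  0.2903 0.1801] jawyaw 103.31 app [-0.001 -0.001 -1.   ] F [-0.8 -0.6 -1.1] w 0.0219 q [ 0.41  0.44  1.83  0.    0.87 -1.4 ]
```

View pics/c11.png

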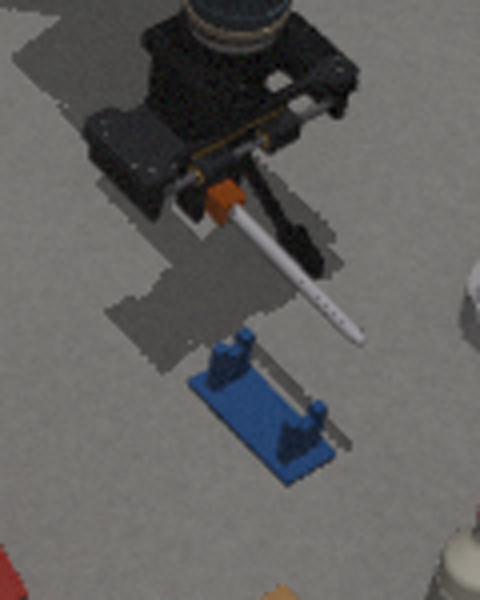

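```bash
python3 -m jog '[0.005,-0.0052,0,0,0,-0.1749,1, 0.005,-0.0052,0,0,0,-0.1749,1, 0.005,-0.0052,0,0,0,-0.1749,1, 0.005,-0.0052,0,0,0,-0.1749,1, 0.005,-0.0052,0,0,0,-0.1749,1, 0.005,-0.0052,0,0,0,-0.1749,1, 0.005,-0.0052,0,0,0,-0.1749,1, 0.005,-0.0052,0,0,0,-0.1749,1, 0.005,-0.0052,0,0,0,-0.1749,1, 0.005,-0.0052,0,0,0,-0.1749,1, 0,0,-0.03,0,0,0,1, 0,0,-0.03,0,0,0,1, 0,0,0,0,0,0,1, 0,0,0,0,0,0,1]'; python3 -c "
from h import *
s,R,g=st();snap('scene','s9');crop('s9',270,120,420,270,5,'c12');p,D=snap('top','t9');crop('t9',230,170,410,320,4,'c13')
a=np.radians(3.1);print((g[:2]-[.5495,-.021])@np.array([[np.cos(a),-np.sin(a)],[np.sin(a),np.cos(a)]]))"
```

```text
clock: 18.73
tcp_pos: [0.4429, 0.2386, 0.2846]
orientation: [-1.571, -0.042, 0.043]
wrist_force: [0.4, 0.1, -1.1]
gripper_width: 0.0219
t 18.725 grasp [0.4428 0.2385 0.1206] jawyaw 3.09 app [-0.001 -0.    -1.   ] F [ 0.4  0.1 -1.1] w 0.0219 q [0.27 0.56 1.84 0.   0.74 0.22]
[-0.09251252  0.26492802]
```

View pics/c12.png

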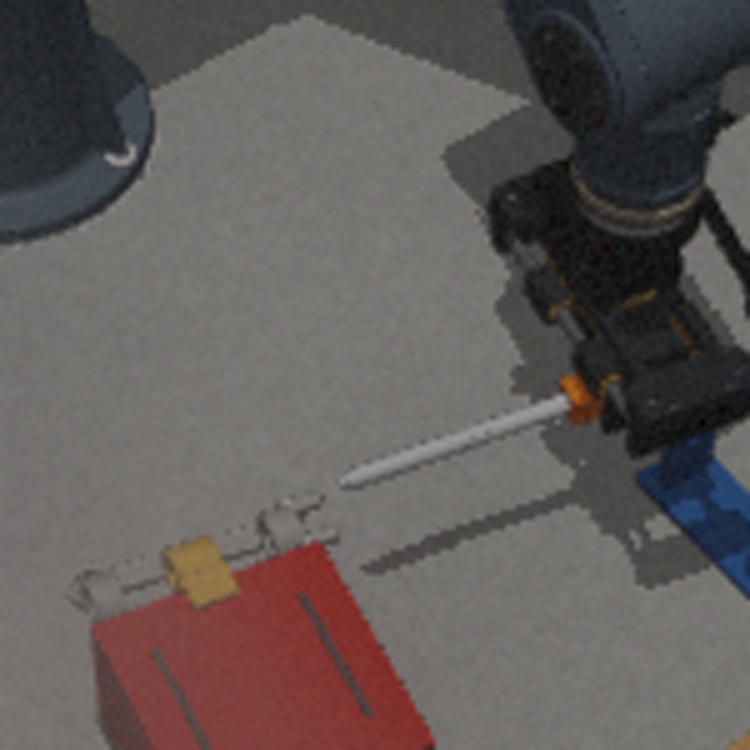

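View pics/c13.png

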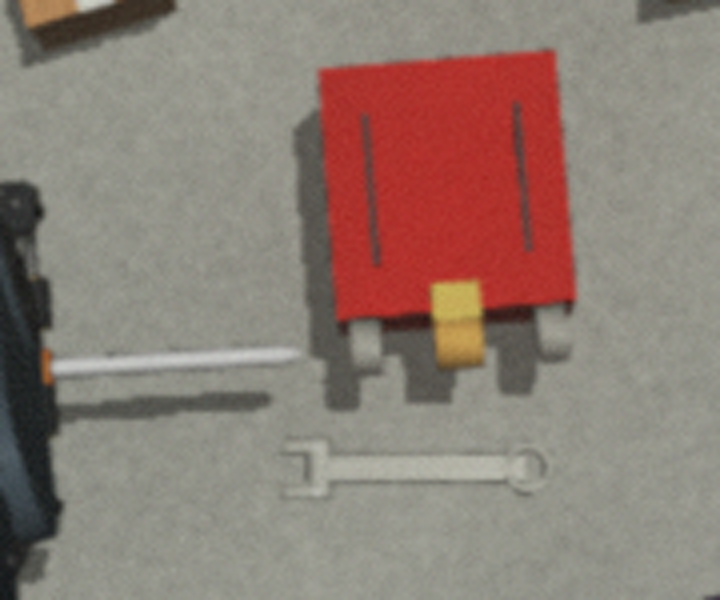

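```bash
cat > m.py <<'E'
from h import *
def meas(tag):
    z=np.load(f'pics/{tag}.npz');D=z['d'];C=cloud('top',D);p=z['p']
    a=np.radians(3.1);M=np.array([[np.cos(a),-np.sin(a)],[np.sin(a),np.cos(a)]])
    L=np.concatenate([(C[...,:2]-[.5495,-.021])@M,C[...,2:]],-1)
    m=(D>0)&(L[...,1]>.075)&(L[...,1]<.225)&(abs(L[...,0]+.093)<.02)&(L[...,2]>.07)&(L[...,2]<.16)
    P=L[m]
    for y in np.arange(.08,.23,.02):
        Q=P[abs(P[:,1]-y)<.01]
        if len(Q)>3: print(round(y,2),len(Q),'x',(Q[:,0].min()+Q[:,0].max())/2,Q[:,0].mean(),'ztop',np.percentile(Q[:,2],[50,90]))
    print('ymin',P[:,1].min(),'pitch/yaw',np.polyfit(P[:,1],P[:,2],1),np.polyfit(P[:,1],P[:,0],1))
    for y in(-.055,0,.055):
        Q=L[(D>0)&(abs(L[...,1]-y)<.008)&(abs(L[...,0]+.093)<.016)&(L[...,2]>.085)];print('kn',y,len(Q),Q[:,0].min(),Q[:,0].max(),Q[Q[:,2]>Q[:,2].max()-.008][:,[0,2]].mean(0),Q[:,2].max())
E
python3 -c "
from m import *
meas('t9')"
```

```text
0.1 33 x -0.09519732329342957 -0.09518173843209883 ztop [0.12567656 0.12821123]
0.12 43 x -0.09498696698498944 -0.09578753418272282 ztop [0.12448217 0.1295703 ]
0.14 44 x -0.09481360860005676 -0.09492716092249913 ztop [0.12524491 0.12901668]
0.16 43 x -0.09436961624688273 -0.09518961076099355 ztop [0.12561828 0.13040886]
0.18 44 x -0.09402767680470259 -0.09438983577566086 ztop [0.12496342 0.12990297]
0.2 46 x -0.09415724809004145 -0.09466456799548065 ztop [0.12608718 0.13001785]
0.22 30 x -0.0931087797223987 -0.09351115959347299 ztop [0.12644282 0.13097042]
ymin 0.0937075809671159 pitch/yaw [0.01322949 0.1232813 ] [ 0.01408303 -0.09710331]
kn -0.055 94 -0.10896132967986712 -0.07727072070552356 [-0.09298199  0.11157202] 0.11626227331841354
kn 0 96 -0.10875951067954158 -0.07718327225916562 [-0.09261242  0.11113609] 0.11594512483471858
kn 0.055 96 -0.10885366603198897 -0.0771020253549293 [-0.09388473  0.11228645] 0.11823213126958353
```

```bash
python3 -m jog '[0,0,-0.015,-0.01,0,0.014,1, 0,0,-0.012,0,0,0,1, 0,0,0,0,0,0,1, 0,0,0,0,0,0,1]'; python3 -c "
from m import *
s,R,g=st();snap('scene','s10');crop('s10',270,170,370,270,7,'c14');p,D=snap('top','t10');meas('t10')
a=np.radians(3.1);print((g[:2]-[.5495,-.021])@np.array([[np.cos(a),-np.sin(a)],[np.sin(a),np.cos(a)]]))"
```

```text
clock: 19.32
tcp_pos: [0.4428, 0.2385, 0.2575]
orientation: [-1.58, -0.053, 0.054]
wrist_force: [-0.2, 0.8, -0.6]
gripper_width: 0.0219
t 19.325 grasp [0.4427 0.2369 0.0935] jawyaw 3.9 app [-0.   -0.01 -1.  ] F [-0.2  0.8 -0.6] w 0.0219 q [ 0.27  0.61  1.86 -0.02  0.68  0.22]
0.1 35 x -0.09391770156230603 -0.09374505615091948 ztop [0.09812566 0.10305636]
0.12 40 x -0.09355956479285937 -0.0939316857385591 ztop [0.09974948 0.10347103]
0.14 45 x -0.09343476171546064 -0.0939999171467859 ztop [0.09963177 0.10404525]
0.16 40 x -0.09363550188735861 -0.09347110164307051 ztop [0.09896694 0.10291129]
0.18 43 x -0.09371132315488748 -0.09399593268251999 ztop [0.09824375 0.10307223]
0.2 40 x -0.09370698743659751 -0.09388639715293301 ztop [0.09935412 0.10464535]
0.22 33 x -0.09351466177165757 -0.09352048337444915 ztop [0.09940045 0.10328436]
ymin 0.0923583838587121 pitch/yaw [0.00736354 0.09789149] [ 0.00070922 -0.09391968]
kn -0.055 92 -0.10840450156302511 -0.0770855265658553 [-0.09410563  0.11277566] 0.118549270678981
kn 0 95 -0.10865662086988084 -0.0776452509111921 [-0.09270616  0.1123758 ] 0.11735535767719789
kn 0.055 91 -0.10875904012472803 -0.07793863368562368 [-0.09336919  0.11108449] 0.11625816833414404
[-0.09267734  0.26327589]
```

View pics/c14.png

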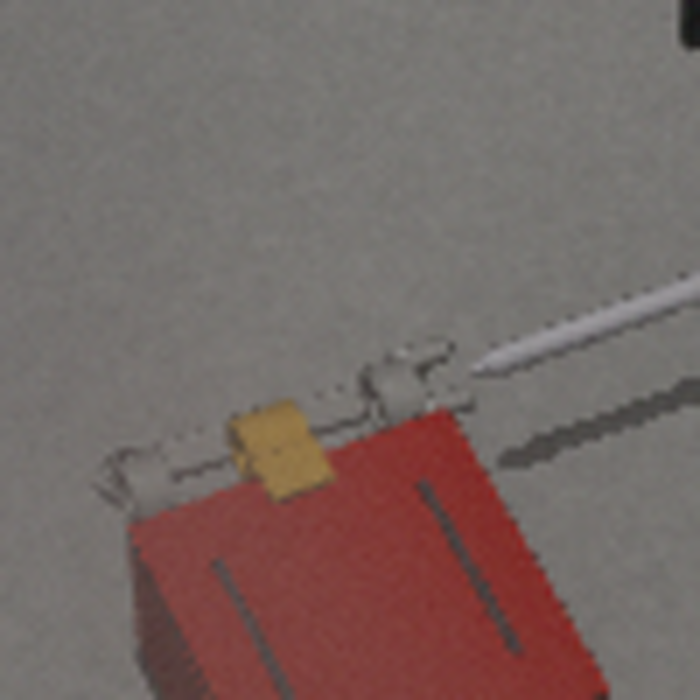

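```bash
python3 -m jog '[0.001,-0.01,0,0,0,0,1, 0.0007,-0.012,0,0,0,0,1, 0.0006,-0.012,0,0,0,0,1, 0.0007,-0.012,0,0,0,0,1, 0,0,0,0,0,0,1]'; python3 -c "
from h import *
st()"
```

```text
clock: 20.05
tcp_pos: [0.4459, 0.1914, 0.2578]
orientation: [-1.58, -0.051, 0.052]
wrist_force: [-0.5, -0.6, -0.1]
gripper_width: 0.0219
t 20.05 grasp [0.4459 0.1898 0.0938] jawyaw 3.78 app [-0.   -0.01 -1.  ] F [-0.5 -0.6 -0.1] w 0.0219 q [ 0.18  0.59  1.9  -0.02  0.65  0.12]
```

```bash
python3 -m jog '[0.0007,-0.012,0,0,0,0,1, 0.0006,-0.012,0,0,0,0,1, 0.0007,-0.012,0,0,0,0,1, 0.0006,-0.012,0,0,0,0,1, 0.0007,-0.012,0,0,0,0,1, 0,0,0,0,0,0,1]'; python3 -c "
from h import *
st();snap('scene','s11');crop('s11',270,170,370,270,7,'c15')"
```

```text
clock: 20.8
tcp_pos: [0.4492, 0.1316, 0.2577]
orientation: [-1.58, -0.052, 0.052]
wrist_force: [0.6, -0.8, -1.4]
gripper_width: 0.022
t 20.8 grasp [0.4492 0.13   0.0938] jawyaw 3.79 app [-0.   -0.01 -1.  ] F [ 0.6 -0.8 -1.4] w 0.022 q [ 0.05  0.58  1.95 -0.02  0.62 -0.  ]
```

View pics/c15.png

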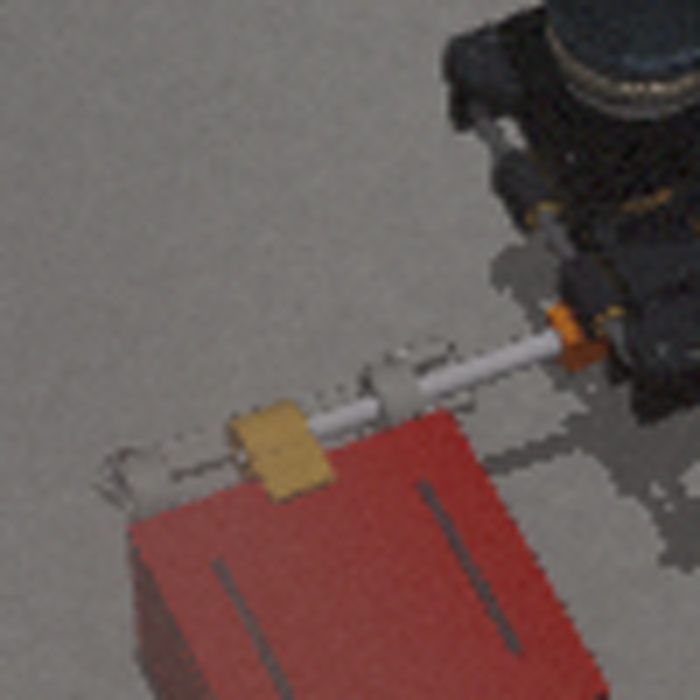

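```bash
python3 -m jog '[0.0007,-0.012,0,0,0,0,1, 0.0006,-0.012,0,0,0,0,1, 0.0007,-0.012,0,0,0,0,1, 0.0006,-0.012,0,0,0,0,1, 0.0005,-0.01,0,0,0,0,1, 0,0,0,0,0,0,1]'; python3 -c "
from h import *
st()"
```

```text
clock: 21.6
tcp_pos: [0.4523, 0.0737, 0.2577]
orientation: [-1.58, -0.052, 0.052]
wrist_force: [-0.4, 0.4, -0.9]
gripper_width: 0.022
t 21.6 grasp [0.4524 0.0721 0.0938] jawyaw 3.81 app [ 0.   -0.01 -1.  ] F [-0.4  0.4 -0.9] w 0.022 q [-0.08  0.57  1.97 -0.02  0.6  -0.13]
```

```bash
python3 -m jog '[0.0002,-0.004,0,0,0,0,1, 0.0001,-0.002,0,0,0,0,1, 0.0001,-0.002,0,0,0,0,1, 0,0,0,0,0,0,1]'; python3 -c "
from h import *
st();snap('scene','s12');crop('s12',270,170,370,270,7,'c16')"
```

```text
clock: 22.1
tcp_pos: [0.4525, 0.067, 0.2578]
orientation: [-1.579, -0.053, 0.053]
wrist_force: [-0.5, 4.7, -1.0]
gripper_width: 0.0222
t 22.1 grasp [0.4525 0.0655 0.0938] jawyaw 3.87 app [ 0.    -0.009 -1.   ] F [-0.5  4.7 -1. ] w 0.0222 q [-0.1   0.57  1.97 -0.02  0.6  -0.15]
```

View pics/c16.png

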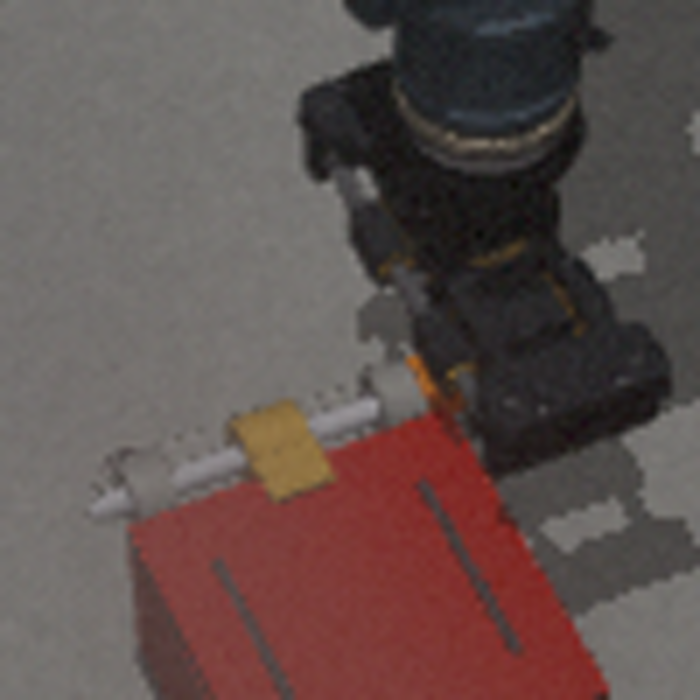

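The handle is against the outer knuckle: 4.7 N of contact force, and the tip is out past the far knuckle at c16 (100,505). I'll nudge it 1 mm more, release and lift away.

```bash
python3 -m jog '[0,-0.001,0,0,0,0,1, 0,0,0,0,0,0,1, 0,0,0,0,0,0,0.3, 0,0,0,0,0,0,-0.2, 0,0,0,0,0,0,-0.2, 0,0,0,0,0,0,-0.2, 0,0,0,0,0,0,-0.2, 0,0,0.02,0,0,0,-0.2, 0,0,0.04,0,0,0,-0.2, 0,0,0.05,0,0,0,-0.2, 0,0.04,0.05,0,0,0,-0.2, 0,0.05,0.04,0,0,0,-0.2, -0.02,0.05,0,0,0,0,-0.2, -0.02,0.05,0,0,0,0,-0.2, 0,0.05,0,0,0,0,-0.2, 0,0.05,0,0,0,0,-0.2, 0,0,0,0,0,0,-0.2, 0,0,0,0,0,0,-0.2]'; python3 - <<'E'
from m import *
st();snap('scene','s13');crop('s13',270,170,370,270,7,'c17');snap('top','t13');crop('t13',230,130,430,280,4,'c18')
z=np.load('pics/t13.npz');D=z['d'];C=cloud('top',D)
a=np.radians(3.1);M=np.array([[np.cos(a),-np.sin(a)],[np.sin(a),np.cos(a)]])
L=np.concatenate([(C[...,:2]-[.5495,-.021])@M,C[...,2:]],-1)
h=cv2.cvtColor(z['p'],cv2.COLOR_RGB2HSV)
P=L[(D>0)&(L[...,1]>.055)&(L[...,1]<.16)&(abs(L[...,0]+.093)<.03)&(L[...,2]>.06)&(h[...,1]>120)];print('handle',len(P),P.min(0),P.max(0),P.mean(0))
for y0,y1 in((.02,.042),(-.042,-.02),(-.082,-.066)):
    P=L[(D>0)&(L[...,1]>y0)&(L[...,1]<y1)&(abs(L[...,0]+.093)<.02)&(L[...,2]>.07)];print('shank',len(P),np.median(P,0),P.min(0))
P=L[(D>0)&(abs(L[...,0])<.06)&(abs(L[...,1])<.06)];print('lid',np.polyfit(P[:,0],P[:,2],1))
E
```

```text
clock: 24.4
tcp_pos: [0.4122, 0.353, 0.4551]
orientation: [-1.581, -0.053, 0.055]
wrist_force: [-0.6, -0.8, 0.4]
gripper_width: 0.0522
t 24.4 grasp [0.412  0.3511 0.2911] jawyaw 3.93 app [-0.001 -0.011 -1.   ] F [-0.6 -0.8  0.4] w 0.0522 q [ 0.5   0.36  1.58 -0.01  1.21  0.44]
handle 225 [-0.10356924  0.05510147  0.06075684] [-0.06336108  0.1079865   0.11216903] [-0.08837087  0.0818899   0.10056365]
shank 63 [-0.09000164  0.03100349  0.09621165] [-0.09822737  0.02011287  0.07125129]
shank 70 [-0.08883631 -0.03101047  0.09434042] [-0.0974049  -0.04186987  0.07186441]
shank 28 [-0.08978344 -0.07028493  0.09368715] [-0.09633628 -0.07837639  0.07477547]
lid [-0.00140765  0.10379402]
```

View pics/c17.png

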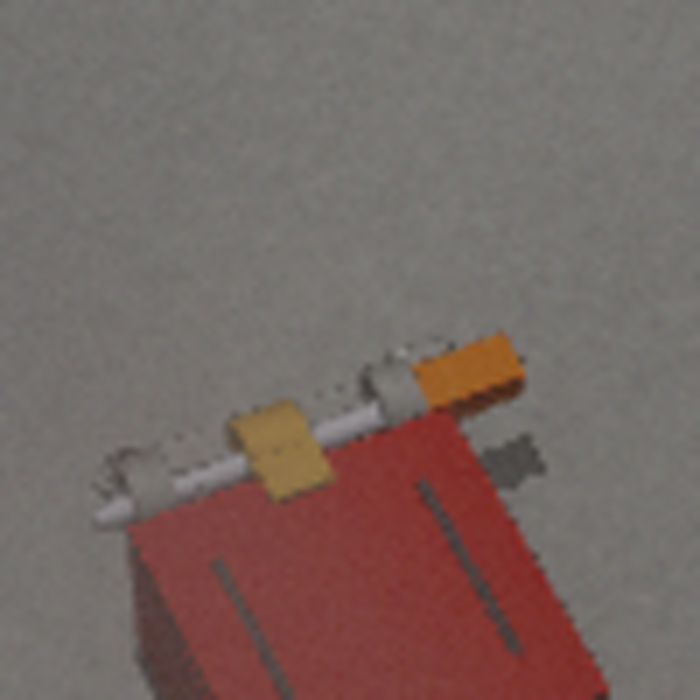

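View pics/t13.png

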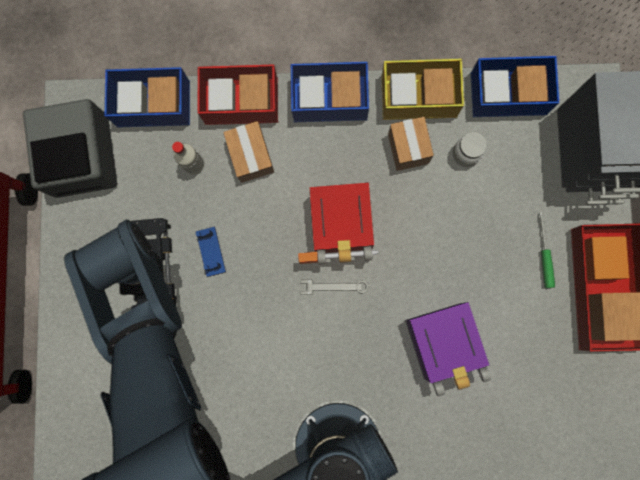

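The rod is home: its handle ends at y ≈ +0.108 and its tip is at y ≈ −0.078, against 0.110 and −0.079 expected. The lid is flat, and the bystanders in view are at their original pixels. Handing in.

```bash
python3 -c "
from h import *
print(job_done());st()"
```

```text
the job is handed in; nothing more can be done
None
the job is handed in; nothing more can be done
```

The job is handed in at about 24.5 s of the 72 s allowed. I set the yellow carton upright in the red case, pushed the lid shut, and pushed the rod through all three knuckles from the +y side. Then I let go and moved the arm clear. `job_done()` reports no verdict, so what follows is my own measurements.

- **Carton:** it stood upright near the case's centre when I released it. I couldn't see it once the lid was shut.
- **Lid:** its top face is level (slope about 0.001) at about 0.103 m.
- **Rod:** its ends are within about 2 mm of the fully home position, with the handle against the outer knuckle. After release the rod settled a few mm within the bore's clearance, still inside the 10 mm tolerance.
- **Bystanders:** all those visible in the last top picture are where they started. The arm hid the tape ring in that view, but I never worked near it.

One move call was refused for having 21 rows. Nothing moved, and I sent it again as two calls. No check failed or disagreed.

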